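# Open the stuck nutrient jar

## Task

The black cap of the white jar clamped to the steel plate is stuck: grip it, break it loose with a short firm anticlockwise twist (seen from above), spin it on until its pins are free and lift it off, without crushing the cap; once it has given way, go gently and do not pull or force it while its pins still hold or against its stop. Set it down, without dropping it, flat in the grey tray, open side down, and leave everything else where it is.

Things in the scene. Friction and masses are not known exactly. Their poses are not given: they have to be found in the camera images.
- jar: White plastic jar on a square steel plate (110 x 110 x 12 mm) fixed to the bench; it cannot move. Body 72 mm wide up to 78 mm high, sloping to 52 mm wide at 90 mm, then the neck. Steel clamp jaws at its sides reach 54 mm high. Origin: underside of the plate, on the jar's axis; z up.
- jar_mouth (a point): Centre of the top of the jar's neck, 128 mm above the bench; the neck is 41 mm wide and the cap hangs over it. The cap has about 1 mm of play sideways on the neck and must rise about 25 mm to clear it.
- cap: Black plastic cap, sixteen-sided, 62 mm across flats, 29 mm tall, 40 to 80 g, on the neck 103 to 132 mm above the bench. Origin: centre of its open underside; z up, out of its top. Flats face every 22.5 degrees from its +x. Its x axis starts about 40 degrees clockwise (seen from above) of the jar's x axis, a few degrees either way.
- cap_top (a point): Centre of the cap's top face. Turning: a hard stop lies a few degrees clockwise of the start. Anticlockwise, two spring catches hold the cap within the first 10 degrees or so; getting past them takes some 0.3 to 0.9 N m. A light grip (7 N) slips, 30 N a finger holds, over 45 N a finger crushes it. After some 30 degrees of turn it runs freely.
- cap_pin (a point): One of two pins inside the cap, on its +x and -x (hidden). They come out from under the neck's flanges somewhere between 55 and 115 degrees of anticlockwise turn from the start; this differs from jar to jar, cannot be seen and must be felt. Until then the cap rises 1.5 mm and holds; after it, it lifts freely. A hard stop ends the turn about 16 degrees after the pins come free.
- tray: Shallow grey plastic tray, 200 mm (its x) by 170 mm (its y), 12 mm high, walls and floor 4 mm thick, fixed to the bench. Origin: centre of its underside.
- scoop: Bystander: plastic scoop, 150 mm long. Origin: centre of its underside.
- dropper: Bystander: small amber bottle, 36 mm wide, 75 mm tall, near the jar. Origin: centre of its underside.
- spare: Bystander: white jar, 64 mm wide, 100 mm tall, shut, standing free. Origin: centre of its underside.
- beaker: Bystander: clear cup, 70 mm wide, 90 mm tall. Origin: centre of its underside.
- meter: Bystander: hand-held meter, 150 mm long, 30 mm thick. Origin: centre of its underside.
- cone: Bystander: black seedling cone tube, 39 mm wide, 130 mm tall, standing. Origin: centre of its underside.
- notebook: Bystander: blue notebook, 140 x 100 x 12 mm. Origin: centre of its underside.
There are look-alikes about, which are no part of the job. What is shaped like the cap but pink is not meant.

How it is judged:
On the way, in this order (a step that is already met when the one before it is completed fails the run):
1. the cap, still seated on the jar, is broken loose and turned to within 9 degrees of the jar's x axis (some 30 degrees of anticlockwise turn) (angle between the x axis of cap and the x axis of jar, either way round below 0.16 rad and z of cap in the frame of jar below 0.107 m), for 0.05 s.
2. the cap is lifted clear of the neck (z of cap in the frame of jar above 0.13 m and contact force between cap and the fingers above 0.5 N), for 0.1 s.
At the end, for the whole second after the job is handed in: The cap lies at rest on the tray's floor, wholly inside its walls (centre within 68 mm of the tray's centre along its x and 53 mm along its y), open side down and flat to 0.08 rad, released (x of cap in the frame of tray between -0.068 and 0.068 m and y of cap in the frame of tray between -0.053 and 0.053 m and z of cap in the frame of tray below 0.01 m and angle between cap's own z axis and vertical below 0.08 rad and linear speed of cap below 0.02 m/s and contact force between cap and tray above 0.1 N); the robot touches nothing.
It fails at once if once loose (its pin past the jar's x axis), the cap is forced, dragged or pulled against the jar with more than 45 N (y of cap_pin in the frame of jar above 0 m and contact force between cap and jar above 45 N).
It fails at once if the cap is crushed: more than 90 N in all from the fingers (contact force between cap and the fingers above 90 N).
It fails at once if the cap is dropped (moves faster than 0.7 m/s while not held) (linear speed of cap above 0.7 m/s and not (contact force between cap and the fingers above 0.01 N)).
It fails at once if another thing on the bench is shifted by more than 30 mm (distance of any of scoop, dropper, spare, beaker, meter, cone, notebook from where it was at the start of the episode above 0.03 m).
It also fails if it takes over 70 s, if anything falls off the work surface, if the arm or the gripper's body presses on something with over 40 N, if the wrist force passes 120 N, or if a joint passes its speed limit or range.

## Robot

A 6-joint arm with a two-finger parallel gripper is mounted at the origin on the work surface. World frame = base frame: x ahead of the robot, y to its left, z up, the work surface at z = 0. Lengths are in m, angles in rad, forces in N, time in s.
With the tool pointing down it reaches from about 0.275 to 0.775 m from the base axis. Payload 14.6 kg.
Tool frame: the origin (TCP) lies midway between the tips of the shut fingers; the grasp point (between the pads) lies ctrl.grip_point_offset behind it (ctrl.grip_point_offset is the distance from the TCP to the grasp point, in m); z points along the fingers, y is the line along which they close (so a half turn about z gives the same grasp; the last joint's range is limited). The gripper opens to 85 mm and grips with 20 to 120 N. Pads are 22 mm wide; open, the fingers measure 114 mm over their backs; the gripper's body (76 mm by 85 mm) begins 54 mm behind the grasp point. The pads swing forward as they close: fully open they stand 13 mm farther back than shut.
Start: joints at [1.081, 0.263, -0.048, 1.259, 0, 1.415], TCP at [0.173, 0.496, 0.231] pointing down, gripper open.
Joint ranges: [-2.65, 2.65], [-0.89, 1.7], [-1.18, 1.37], [-2.13, 2.11], [-1.35, 1.29], [-3.14, 3.14]. Speed limits (rad/s): [1.89, 1.89, 2.57, 2.79, 3.14, 3.14].

## Interface

Orientations are given as a 3x3 rotation matrix whose columns are the frame's x, y, z axes.
In Python, from station import observe, viewer, ctrl gives the robot as it stands.
- The arm moves only by the tool apply_moves, never from a script. Its argument "steps" is a list of rows, each a list of 3 entries, a list of its own where there are three numbers: the shift along the tool's x, y, z in m, then the turn, a rotation vector about the tool's x, y, z in rad, then the finger opening in m, from 0 to 0.0854. In form: [[[dx, dy, dz], [rx, ry, rz], gripper], ...]. A call has 1 to 8 rows; each row shifts and turns the commanded pose from where the row before left it, along the tool's axes as they then stand; what a row does not reach is not made up. A row lasts 1/12 s, in which the tool goes at most 41.7 mm and 7.16 degrees, less where a joint would pass 70% of its speed; a pose out of reach is approached as far as the arm can. A call with a gripper value outside its range is refused whole. The fingers move at their own pace and stop on an object; "force" is the grip in N (left out, the last holds). Time passes only in rows, so rows that do not move let the fingers close. It gives the time, the measured TCP pose, the force, the opening and the grip force at its end, in the units of the state.
- observe(): the state, without advancing time (a new reading comes with each control period).
- viewer.snapshot(name): name is "side" or "top"; returns (picture, depth): 400x640x3 uint8, red, green, blue; 400x640 float32, m along the optical axis (not along the pixel's ray), 0 where there is no reading.
- viewer.camera_info(name): a dict with "fx", "fy", "cx", "cy" (pixels), "distortion" ([k1, k2, p1, p2, k3] as OpenCV has them; the pictures are not rectified), "extrinsics" (4x4, takes a point from world to camera coordinates). Camera axes: x right, y up, looking along -z (the intrinsics and any distortion apply to the point x, -y, -z); pixel columns grow to the right and rows downward; lengths in m; the calibration is good to about 2 mm. A picture is of the moment at which its call begins. camera_info takes no time and is no camera call.
- ctrl.job_done(): hands the job in; it is judged then, once.
The state is a dict: "time": time; "joints": joint angles; "dq": joint speeds; "effort": joint torques, N m; "tcp_pos": TCP position; "eef_rot": TCP orientation; "contact_force": force on the tool from outside, world axes, zero at the start; "wrist_torque": the same for the moment, N m; "grip_width": finger opening in m; "finger_force": force on a finger pad.
Only numpy, scipy, OpenCV 4.12 (cv2) and the standard library are available. Lean on these libraries where they do the work, as an engineer would, in place of code of your own. Each camera call takes 0.05 s, during which the arm holds its last target. There are 200 camera calls.

## Working session

There is one attempt and no reset: what is moved stays moved. The work goes in short steps, Python scripts to look and compute and a tool call to move; the robot and the scene stay as the last step left them, time stands still between calls to the robot, and variables do not carry over. Pictures are saved under pics/ and viewed, at most 10 in all, crops included, and the job is handed in when it is done.

Besides the shell and the picture viewer there is one more tool, called after "Call:" as name(argument=value, ...), one argument or row to a line, values as JSON. apply_moves: Moves the arm, as the interface text tells. Its arguments: {"type":"object","properties":{"steps":{"type":"array","items":{"type":"array"}},"force":{"type":"number"}},"required":["steps"]}

```bash
mkdir -p pics
cat > h.py <<'E'
import numpy as np, cv2
from station import observe, viewer, ctrl
def cam(n):
    c=viewer.camera_info(n); K=np.array([[c['fx'],0,c['cx']],[0,c['fy'],c['cy']],[0,0,1.]])
    return K,np.array(c['distortion'],float),np.array(c['extrinsics'])
def rays(n,px):
    K,D,E=cam(n); u=cv2.undistortPoints(np.array(px,float).reshape(-1,1,2),K,D).reshape(-1,2)
    d=np.c_[u[:,0],-u[:,1],-np.ones(len(u))]@E[:3,:3]   # R^T d
    o=-E[:3,:3].T@E[:3,3]
    return o,d
def onplane(n,px,z):
    o,d=rays(n,px); return o+d*((z-o[2])/d[:,2])[:,None]
def bydepth(n,px,dep):
    o,d=rays(n,px); return o+d*np.asarray(dep)[:,None]
def proj(n,P):
    K,D,E=cam(n); p=np.atleast_2d(P)@E[:3,:3].T+E[:3,3]; p=p*[1,-1,-1]
    return cv2.projectPoints(p,np.zeros(3),np.zeros(3),K,D)[0].reshape(-1,2)
E
python3 - <<'E'
from h import *
for n in("top","side"):
    im,d=viewer.snapshot(n); cv2.imwrite(f"pics/{n}0.png",im[:,:,::-1]); np.save(f"{n}0.npy",d)
    K,D,E=cam(n); print(n,K[0,0],D,-E[:3,:3].T@E[:3,3])
s=observe(); print({k:np.round(v,3) for k,v in s.items()},ctrl.grip_point_offset)
E
```

```text
top 373.1607659254399 [-0.08116766  0.          0.          0.          0.        ] [ 0.44525807 -0.01408144  1.34605201]
side 442.8750667314477 [-0.03340692  0.          0.          0.          0.        ] [-0.11883852 -0.88929255  0.84887456]
{'time': np.float64(0.1), 'joints': array([ 1.081,  0.263, -0.049,  1.259, -0.   ,  1.415]), 'dq': array([-0.001, -0.002,  0.001,  0.   ,  0.   ,  0.001]), 'effort': array([ 7.0000e-03, -6.3858e+01,  3.8506e+01,  1.0000e-02,  0.0000e+00,
       -0.0000e+00]), 'tcp_pos': array([0.172, 0.496, 0.231]), 'eef_rot': array([[-0.944,  0.329, -0.   ],
       [ 0.329,  0.944, -0.001],
       [ 0.   , -0.001, -1.   ]]), 'contact_force': array([ 0.655, -0.577,  0.469]), 'wrist_torque': array([0.015, 0.047, 0.037]), 'finger_force': np.float64(0.0), 'grip_width': np.float64(0.085)} 0.0187
```

View pics/top0.png

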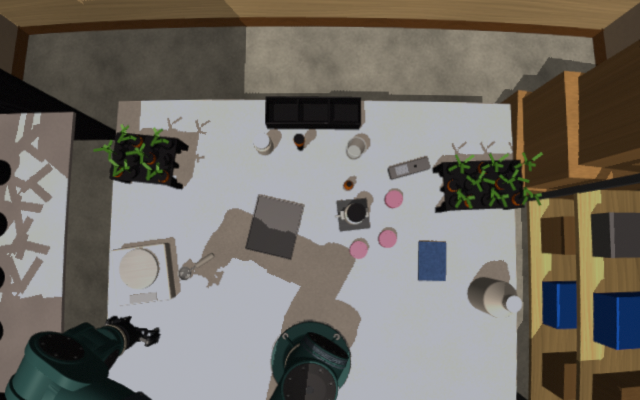

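View pics/side0.png

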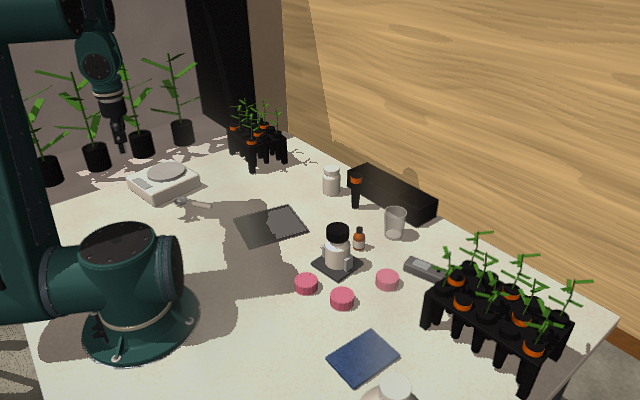

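The black cap on the white jar on its steel plate is at top (355,212) and side (337,232). The pink look-alikes are at top (394,198), (387,237) and (359,248), and they are excluded by colour. The grey tray is at top (275,226) and side (270,226). Next I confirm this with one crop and measure.

Run:
```python
from h import *
t=cv2.imread("pics/top0.png"); s=cv2.imread("pics/side0.png")
a=cv2.resize(t[190:240,325:385],None,fx=6.6,fy=6.6,interpolation=cv2.INTER_CUBIC)
b=cv2.resize(s[215:285,300:384],None,fx=4.71,fy=4.71,interpolation=cv2.INTER_CUBIC)[:a.shape[0]]
c=cv2.resize(t[180:270,235:325],(400,400),interpolation=cv2.INTER_CUBIC)
h=min(x.shape[0] for x in(a,b)); cv2.imwrite("pics/crop1.png",np.hstack([a[:h],b[:h]]))
cv2.imwrite("pics/tray.png",c)
for n,im,c in(("top",t,(355,212)),("side",s,(337,232))):
    d=np.load(n+"0.npy"); m=(im.max(2)<45).astype(np.uint8)
    k,lab,st,ce=cv2.connectedComponentsWithStats(m); l=lab[c[1],c[0]]
    print(n,im[c[1],c[0]],l,st[l],ce[l])
    ys,xs=np.nonzero(lab==l); dd=d[ys,xs]; ok=dd>0
    P=bydepth(n,np.c_[xs,ys][ok],dd[ok]); print(np.percentile(P,[2,50,98],axis=0).round(4))
    tp=P[np.abs(P[:,2]-np.percentile(P[:,2],90))<.006]; print("topface",tp.mean(0),tp.min(0),tp.max(0),len(tp))
# tray: gray
d=np.load("top0.npy")
hh=cv2.cvtColor(t,cv2.COLOR_BGR2GRAY)
m=((hh<110)).astype(np.uint8); m[:, :240]=0; m[:,312:]=0; m[:190]=0;m[262:]=0
k,lab,st,ce=cv2.connectedComponentsWithStats(m); l=lab[226,275]; print(st[l],ce[l])
ct=max(cv2.findContours((lab==l).astype(np.uint8),0,2)[0],key=cv2.contourArea)
r=cv2.minAreaRect(ct); bx=cv2.boxPoints(r); W=onplane("top",bx,.012); print(bx.round(1),W.round(4),W.mean(0))
e=np.diff(np.vstack([W,W[:1]]),axis=0); print(np.linalg.norm(e,axis=1),np.degrees(np.arctan2(e[:,1],e[:,0])))
print("tray rim depth z", [bydepth("top",[[x,y]],[d[y,x]])[0].round(4) for x,y in((275,226),(265,210),(285,240))])
```

```text
top [26 26 28] 14 [348 200  18  21 311] [356.90996785 210.06752412]
[[ 0.4972 -0.1888  0.0099]
 [ 0.5295 -0.1486  0.1317]
 [ 0.5741 -0.12    0.1366]]
topface [ 0.52457495 -0.14607517  0.1325613 ] [ 0.49677612 -0.1713198   0.12881447] [ 0.55280211 -0.11837612  0.1380998 ] 238
side [28 26 29] 78 [327 222  22  21 402] [337.38308458 232.32835821]
[[ 0.4891 -0.1802  0.1066]
 [ 0.5127 -0.1591  0.1308]
 [ 0.5455 -0.1246  0.1345]]
topface [ 0.51805998 -0.15198089  0.13185052] [ 0.48993383 -0.18058883  0.12742373] [ 0.5501734  -0.12025253  0.13664176] 256
[ 244  195   59   66 2706] [273.84774575 227.60716925]
[[243.2 249.1]
 [256.9 193.2]
 [304.8 204.9]
 [291.1 260.8]] [[0.3939 0.2439 0.012 ]
 [0.595  0.1994 0.012 ]
 [0.5546 0.0261 0.012 ]
 [0.3549 0.0721 0.012 ]] [0.47457881 0.13539129 0.012     ]
[0.20602658 0.17799696 0.20492332 0.1762216 ] [ -12.46818044 -103.14684817  167.03813049   77.20751135]
tray rim depth z [array([0.4777, 0.1321, 0.0077]), array([0.5352, 0.1699, 0.0034]), array([ 4.28e-01,  9.60e-02, -1.00e-04])]
```

View pics/crop1.png

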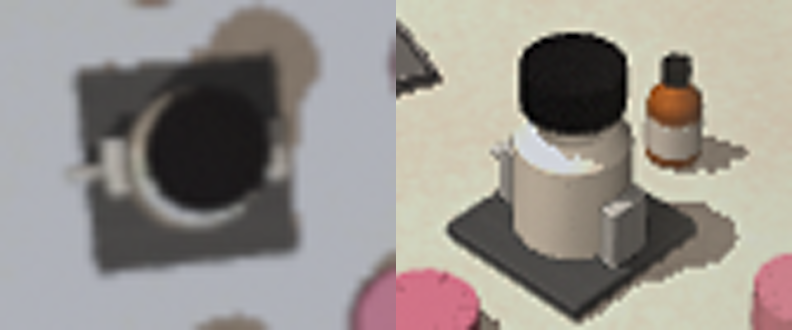

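Run:
```python
from h import *
C={}
for n,c in(("top",(357,213)),("side",(337,232))):
    im=cv2.imread(f"pics/{n}0.png"); x0,y0=c[0]-35,c[1]-35
    g=cv2.resize(im[y0:y0+70,x0:x0+70].max(2),None,fx=8,fy=8,interpolation=cv2.INTER_LINEAR)
    off=lambda p:(np.asarray(p,float)+.5)/8-.5+[x0,y0]
    for th in(34,40,46):
        m=(g<th).astype(np.uint8); m=cv2.morphologyEx(m,cv2.MORPH_OPEN,cv2.getStructuringElement(2,(61,61)))
        k,lab,st,ce=cv2.connectedComponentsWithStats(m); l=lab[280,280]
        ct=max(cv2.findContours((lab==l).astype(np.uint8),0,1)[0],key=cv2.contourArea)
        (ex,ey),ax,an=cv2.fitEllipse(ct); q=ct.reshape(-1,2); mid=(q.min(0)+q.max(0))/2
        print(n,th,off((ex,ey)).round(2),np.round(np.array(ax)/8,2),"bbox mid",off(mid).round(2),onplane(n,[off(mid)],.1175).round(4),onplane(n,[off((ex,ey))],.1175).round(4))
        if th==40: C[n]=off(mid)
    if n=="top":
        m=(g<105).astype(np.uint8); m=cv2.morphologyEx(m,cv2.MORPH_OPEN,np.ones((33,33)))
        k,lab,st,ce=cv2.connectedComponentsWithStats(m); l=lab[280,280]
        ct=max(cv2.findContours(cv2.morphologyEx((lab==l).astype(np.uint8),cv2.MORPH_CLOSE,np.ones((41,41))),0,1)[0],key=cv2.contourArea)
        bx=off(cv2.boxPoints(cv2.minAreaRect(ct))); W=onplane(n,bx,.012)
        e=np.diff(np.vstack([W,W[:1]]),axis=0); print(bx.round(1),W.mean(0),np.linalg.norm(e,axis=1),np.degrees(np.arctan2(e[:,1],e[:,0])))
    if n=="top": Cb=onplane(n,off(np.array([[78,72],[275,55],[298,248],[100,270]])*0),.012)
cr=np.array([[78,72],[275,55],[298,248],[100,270]])/6.6+[325-.4,190-.4]
W=onplane("top",cr,.012); e=np.diff(np.vstack([W,W[:1]]),axis=0); print("hand",W.mean(0),np.linalg.norm(e,axis=1),np.degrees(np.arctan2(e[:,1],e[:,0])))
# triangulate
A=[rays(n,[C[n]]) for n in C]; M=0;b=0
for o,d in A:
    d=d[0]/np.linalg.norm(d[0]); Q=np.eye(3)-np.outer(d,d); M=M+Q; b=b+Q@o
print("tri",np.linalg.solve(M,b))
```

```text
top 34 [356.27 211.71] [15.95 17.96] bbox mid [356.06 211.56] [[ 0.5255 -0.1466  0.1175]] [[ 0.525  -0.1473  0.1175]]
top 40 [356.41 211.43] [16.54 19.15] bbox mid [356.12 211.31] [[ 0.5263 -0.1468  0.1175]] [[ 0.5259 -0.1478  0.1175]]
top 46 [356.87 210.44] [16.74 22.5 ] bbox mid [356.38 210.25] [[ 0.5298 -0.1476  0.1175]] [[ 0.5292 -0.1493  0.1175]]
[[335.9 200. ]
 [366.6 196.6]
 [370.  227.3]
 [339.3 230.7]] [ 0.52487623 -0.14692883  0.012     ] [0.11109014 0.11083537 0.11038477 0.11065291] [ -83.0417337  -173.69694691   96.86658092    6.6673002 ]
side 34 [337.24 232.37] [20.59 22.85] bbox mid [337.31 232.31] [[ 0.5209 -0.1489  0.1175]] [[ 0.5206 -0.149   0.1175]]
side 40 [337.22 232.38] [20.89 23.03] bbox mid [337.25 232.31] [[ 0.5208 -0.1488  0.1175]] [[ 0.5205 -0.149   0.1175]]
side 46 [337.2  232.39] [21.1  23.16] bbox mid [337.19 232.31] [[ 0.5207 -0.1487  0.1175]] [[ 0.5205 -0.149   0.1175]]
hand [ 0.52357373 -0.14725037  0.012     ] [0.10783045 0.10561938 0.10800216 0.10810791] [ -84.45524261 -173.23371325   96.86687717    6.66238302]
tri [ 0.52520763 -0.14619929  0.11414587]
```

The crop confirms the sixteen-sided black cap on the clamped jar: top crop centre at (208,148), with the steel plate's corners at about (78,72) to (298,248). The cap axis is near (0.524, -0.147), and the plate is turned about 6.6°. The tray centre is near (0.475, 0.135). I move over now.

Call:
apply_moves(
  steps=[
    [[0, 0, 0], [0, 0, -0.0725], 0.085],
    [[0, 0, 0], [0, 0, -0.0725], 0.085],
    [[-0.02124, -0.02568, 0], [0, 0, 0], 0.085],
    [[-0.02124, -0.02568, 0], [0, 0, 0], 0.085],
    [[-0.02124, -0.02568, 0], [0, 0, 0], 0.085],
    [[-0.02124, -0.02568, 0], [0, 0, 0], 0.085],
    [[-0.02124, -0.02568, 0], [0, 0, 0], 0.085],
    [[-0.02124, -0.02568, 0], [0, 0, 0], 0.085],
  ],
  force=35,
)

```text
time: 0.77
tcp_pos: [0.2688, 0.319, 0.2311]
eef_rot: [[-0.982, 0.188, -0.0], [0.188, 0.982, -0.0], [0.0, -0.0, -1.0]]
contact_force: [1.7, 0.7, 0.4]
grip_width: 0.0855
finger_force: 0.0
```

Call:
apply_moves(
  steps=[
    [[-0.02124, -0.02568, 0], [0, 0, 0], 0.085],
    [[-0.02124, -0.02568, 0], [0, 0, 0], 0.085],
    [[-0.02124, -0.02568, 0], [0, 0, 0], 0.085],
    [[-0.02124, -0.02568, 0], [0, 0, 0], 0.085],
    [[-0.02124, -0.02568, 0], [0, 0, 0], 0.085],
    [[-0.02124, -0.02568, 0], [0, 0, 0], 0.085],
    [[-0.02124, -0.02568, 0], [0, 0, 0], 0.085],
    [[-0.02124, -0.02568, 0], [0, 0, 0], 0.085],
  ],
)

```text
time: 1.43
tcp_pos: [0.397, 0.085, 0.2312]
eef_rot: [[-0.982, 0.189, -0.0], [0.189, 0.982, 0.0], [0.0, 0.0, -1.0]]
contact_force: [1.3, 0.7, 0.2]
grip_width: 0.0849
finger_force: 0.0
```

Call:
apply_moves(
  steps=[
    [[-0.02124, -0.02568, 0], [0, 0, 0], 0.085],
    [[-0.02124, -0.02568, 0], [0, 0, 0], 0.085],
    [[-0.02124, -0.02568, 0], [0, 0, 0], 0.085],
    [[-0.02124, -0.02568, 0], [0, 0, 0], 0.085],
    [[-0.02124, -0.02568, 0], [0, 0, 0], 0.085],
    [[-0.02124, -0.02568, 0], [0, 0, 0], 0.085],
    [[0, 0, 0], [0, 0, 0], 0.085],
    [[0, 0, 0], [0, 0, 0], 0.085],
  ],
)

```text
time: 2.1
tcp_pos: [0.493, -0.0899, 0.2306]
eef_rot: [[-0.982, 0.191, -0.001], [0.191, 0.982, 0.0], [0.001, 0.0, -1.0]]
contact_force: [0.1, 0.0, -0.7]
grip_width: 0.085
finger_force: 0.0
```

Call:
apply_moves(
  steps=[
    [[-0.0206, -0.0251, 0], [0, 0, 0], 0.085],
    [[-0.0206, -0.0251, 0], [0, 0, 0], 0.085],
    [[0, 0, 0.02], [0, 0, 0], 0.085],
    [[0, 0, 0.02], [0, 0, 0], 0.085],
    [[0, 0, 0.02], [0, 0, 0], 0.085],
    [[0, 0, 0.02], [0, 0, 0], 0.085],
    [[0, 0, 0], [0, 0, 0], 0.085],
    [[0, 0, 0], [0, 0, 0], 0.085],
  ],
)

```text
time: 2.77
tcp_pos: [0.523, -0.1447, 0.1513]
eef_rot: [[-0.982, 0.188, -0.002], [0.188, 0.982, 0.001], [0.002, 0.0, -1.0]]
contact_force: [-0.8, 0.2, 0.7]
grip_width: 0.0853
finger_force: 0.0
```

Run:
```python
from h import *
im,d=viewer.snapshot("side"); t=cv2.imread("pics/side0.png"); im=im[:,:,::-1]
cv2.imwrite("pics/c2.png",cv2.resize(im[155:285,280:410],(600,600),interpolation=cv2.INTER_CUBIC))
p=observe()["tcp_pos"]; R=observe()["eef_rot"]; print(p,R[:,1])
f=lambda P:((proj("side",P)-[280,155]+.5)*600/130).round(0)
print("tcp",f(p),"tips expected",f([p-.013*R[:,2]+s*.0425*R[:,1] for s in(1,-1)]),"cap top",f([.524,-.147,.132]))
```

```text
[ 0.52369234 -0.14509806  0.1521733 ] [1.88002176e-01 9.82168611e-01 4.60378932e-05]
tcp [[267. 307.]] tips expected [[232. 253.]
 [304. 326.]] cap top [[269. 336.]]
```

View pics/c2.png

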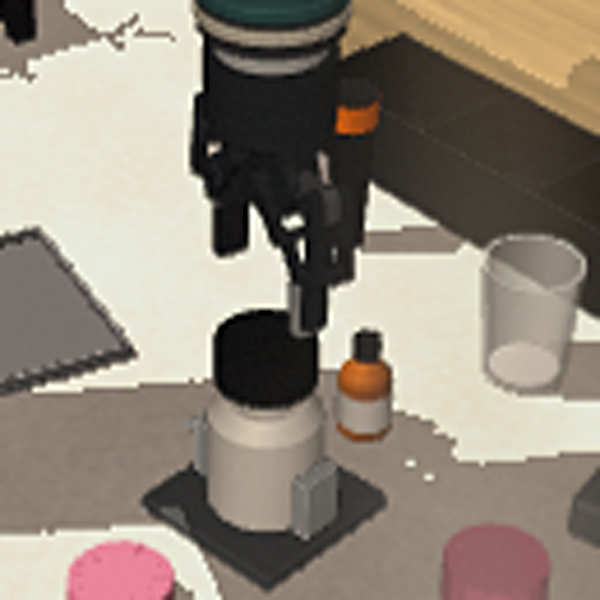

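The fingertips, at crop (231,253) and (307,333), straddle the cap, whose centre is near (267,343). This matches the predicted positions, so I descend with a 2.5 mm correction.

Call:
apply_moves(
  steps=[
    [[0, -0.0025, 0], [0, 0, 0], 0.085],
    [[0, 0, 0.015], [0, 0, 0], 0.085],
    [[0, 0, 0.015], [0, 0, 0], 0.085],
    [[0, 0, 0.01], [0, 0, 0], 0.085],
    [[0, 0, 0.01], [0, 0, 0], 0.085],
    [[0, 0, 0], [0, 0, 0], 0.085],
    [[0, 0, 0], [0, 0, 0], 0.085],
  ],
)

```text
time: 3.4
tcp_pos: [0.5235, -0.1483, 0.1021]
eef_rot: [[-0.982, 0.189, 0.001], [0.189, 0.982, -0.0], [-0.001, -0.0, -1.0]]
contact_force: [-0.1, -0.4, 0.7]
grip_width: 0.0852
finger_force: 0.0
```

Call:
apply_moves(
  steps=[
    [[0, 0, 0], [0, 0, 0], 0.06],
    [[0, 0, 0], [0, 0, 0], 0.058],
    [[0, 0, 0], [0, 0, 0], 0.056],
    [[0, 0, 0], [0, 0, 0], 0.056],
  ],
  force=20,
)

```text
time: 3.73
tcp_pos: [0.5238, -0.1484, 0.1023]
eef_rot: [[-0.982, 0.189, 0.001], [0.189, 0.982, -0.001], [-0.002, -0.0, -1.0]]
contact_force: [-2.1, 0.1, 7.1]
grip_width: 0.0618
finger_force: 22.8
```

Call:
apply_moves(
  steps=[
    [[0, 0, 0], [0, 0, 0], 0.056],
    [[0, 0, 0], [0, 0, 0], 0.056],
    [[0, 0, 0], [0, 0, 0], 0.056],
  ],
  force=36,
)

```text
time: 3.98
tcp_pos: [0.5238, -0.1484, 0.1025]
eef_rot: [[-0.982, 0.189, 0.002], [0.189, 0.982, -0.001], [-0.002, -0.0, -1.0]]
contact_force: [-1.8, 1.0, 7.8]
grip_width: 0.0612
finger_force: 37.3
```

Call:
apply_moves(
  steps=[
    [[0, 0, 0], [0, 0, -0.06], 0.056],
    [[0, 0, 0], [0, 0, -0.06], 0.056],
    [[0, 0, 0], [0, 0, -0.06], 0.056],
    [[0, 0, 0], [0, 0, -0.06], 0.056],
    [[0, 0, 0], [0, 0, 0], 0.056],
    [[0, 0, 0], [0, 0, 0], 0.056],
  ],
)

```text
time: 4.48
tcp_pos: [0.524, -0.1483, 0.1026]
eef_rot: [[-0.999, -0.051, 0.002], [-0.051, 0.999, -0.0], [-0.002, -0.001, -1.0]]
contact_force: [-0.7, 1.7, 9.9]
grip_width: 0.0612
finger_force: 39.1
```

Run:
```python
from h import *
s=observe(); print({k:np.round(s[k],3) for k in("contact_force","wrist_torque","joints","grip_width","finger_force")})
im,d=viewer.snapshot("side"); cv2.imwrite("pics/c3.png",cv2.resize(im[185:265,300:380,::-1],(600,600),interpolation=cv2.INTER_CUBIC))
```

```text
{'contact_force': array([-0.722,  1.699,  9.88 ]), 'wrist_torque': array([ 0.466,  0.121, -0.222]), 'joints': array([-0.426,  0.366, -0.259,  0.944,  0.   , -0.476]), 'grip_width': np.float64(0.061), 'finger_force': np.float64(39.055)}
```

Call:
apply_moves(
  steps=[
    [[0, 0, 0], [0, 0, -0.05], 0.056],
    [[0, 0, 0], [0, 0, -0.05], 0.056],
    [[0, 0, 0], [0, 0, -0.05], 0.056],
    [[0, 0, 0], [0, 0, -0.05], 0.056],
    [[0, 0, 0], [0, 0, -0.05], 0.056],
    [[0, 0, 0], [0, 0, -0.05], 0.056],
    [[0, 0, 0], [0, 0, -0.05], 0.056],
    [[0, 0, 0], [0, 0, 0], 0.056],
  ],
  force=32,
)

```text
time: 5.2
tcp_pos: [0.5244, -0.1472, 0.1025]
eef_rot: [[-0.919, -0.393, 0.003], [-0.393, 0.919, 0.002], [-0.003, 0.001, -1.0]]
contact_force: [2.3, 9.0, 8.1]
grip_width: 0.0614
finger_force: 38.8
```

Call:
apply_moves(
  steps=[
    [[0, 0, 0], [0, 0, -0.03], 0.056],
    [[0, 0, 0], [0, 0, 0], 0.056],
    [[0, 0, 0], [0, 0, 0], 0.056],
  ],
  force=28,
)

```text
time: 5.45
tcp_pos: [0.5243, -0.1472, 0.1025]
eef_rot: [[-0.908, -0.418, 0.003], [-0.418, 0.908, 0.002], [-0.003, 0.001, -1.0]]
contact_force: [3.3, 9.5, 8.2]
grip_width: 0.0615
finger_force: 38.9
```

Run:
```python
from h import *
s=observe(); print({k:np.round(s[k],3) for k in("contact_force","wrist_torque","tcp_pos","grip_width","finger_force")})
im,d=viewer.snapshot("side"); cv2.imwrite("pics/c4.png",np.hstack([cv2.imread("pics/c3.png"),cv2.resize(im[185:265,300:380,::-1],(600,600),interpolation=cv2.INTER_CUBIC)])[:,:]); a=cv2.imread("pics/c4.png"); cv2.imwrite("pics/c4.png",cv2.resize(a,(800,400)))
```

```text
{'contact_force': array([3.269, 9.467, 8.161]), 'wrist_torque': array([ 1.938, -0.277, -0.043]), 'tcp_pos': array([ 0.524, -0.147,  0.102]), 'grip_width': np.float64(0.062), 'finger_force': np.float64(38.874)}
```

View pics/c4.png

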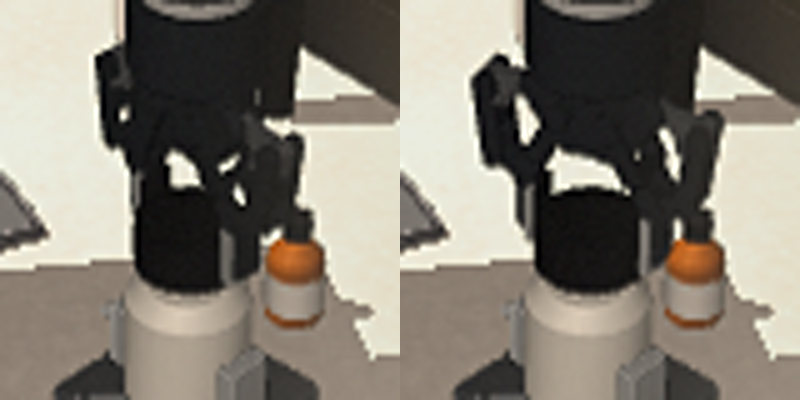

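The pictures show the cap held at its flats and still seated (left crop, then right crop after the turn). It now turns freely with about 0 N m. I ease off the side load of about 10 N before turning on.

Call:
apply_moves(
  steps=[
    [[-0.001, 0.001, -0.0005], [0, 0, -0.03], 0.056],
    [[0, 0, 0], [0, 0, -0.03], 0.056],
    [[0, 0, 0], [0, 0, -0.03], 0.056],
    [[0, 0, 0], [0, 0, -0.03], 0.056],
    [[0, 0, 0], [0, 0, 0], 0.056],
    [[0, 0, 0], [0, 0, 0], 0.056],
  ],
)

```text
time: 6.0
tcp_pos: [0.5241, -0.1466, 0.1025]
eef_rot: [[-0.853, -0.522, 0.001], [-0.522, 0.853, 0.0], [-0.001, -0.0, -1.0]]
contact_force: [-0.5, 4.3, 7.1]
grip_width: 0.0613
finger_force: 38.7
```

Call:
apply_moves(
  steps=[
    [[-0.0003, 0.0004, -0.0005], [0, 0, -0.045], 0.056],
    [[0, 0, 0], [0, 0, -0.045], 0.056],
    [[0, 0, 0], [0, 0, -0.045], 0.056],
    [[0, 0, 0], [0, 0, -0.045], 0.056],
    [[0, 0, 0], [0, 0, -0.045], 0.056],
    [[0, 0, 0], [0, 0, 0], 0.056],
    [[0, 0, 0], [0, 0, 0], 0.056],
  ],
)

```text
time: 6.58
tcp_pos: [0.5236, -0.1461, 0.1025]
eef_rot: [[-0.715, -0.699, -0.0], [-0.699, 0.715, 0.0], [-0.0, 0.0, -1.0]]
contact_force: [-2.0, 4.6, 3.5]
grip_width: 0.0611
finger_force: 38.3
```

Call:
apply_moves(
  steps=[
    [[0, 0, -0.001], [0, 0, 0], 0.056],
    [[0, 0, 0], [0, 0, 0], 0.056],
    [[0, 0, 0], [0, 0, 0], 0.056],
  ],
)

```text
time: 6.83
tcp_pos: [0.5235, -0.1463, 0.1032]
eef_rot: [[-0.715, -0.699, -0.001], [-0.699, 0.715, 0.0], [0.0, 0.001, -1.0]]
contact_force: [-3.0, 4.9, 0.3]
grip_width: 0.061
finger_force: 38.0
```

Call:
apply_moves(
  steps=[
    [[0, 0, -0.001], [0, 0, 0], 0.056],
    [[0, 0, 0], [0, 0, 0], 0.056],
    [[0, 0, 0], [0, 0, 0], 0.056],
  ],
)

```text
time: 7.08
tcp_pos: [0.5235, -0.1462, 0.104]
eef_rot: [[-0.714, -0.7, -0.001], [-0.7, 0.714, 0.0], [0.0, 0.001, -1.0]]
contact_force: [-2.8, 4.1, -5.5]
grip_width: 0.0613
finger_force: 37.4
```

Call:
apply_moves(
  steps=[
    [[0, 0, -0.001], [0, 0, 0], 0.056],
    [[0, 0, 0], [0, 0, 0], 0.056],
    [[0, 0, 0], [0, 0, 0], 0.056],
  ],
)

```text
time: 7.33
tcp_pos: [0.5233, -0.1462, 0.1044]
eef_rot: [[-0.714, -0.7, -0.002], [-0.7, 0.714, 0.001], [0.001, 0.002, -1.0]]
contact_force: [1.0, 1.6, -24.7]
grip_width: 0.061
finger_force: 38.0
```

Call:
apply_moves(
  steps=[
    [[0, 0, 0.001], [0, 0, 0], 0.056],
    [[0, 0, 0], [0, 0, -0.035], 0.056],
    [[0, 0, 0], [0, 0, -0.035], 0.056],
    [[0, 0, 0], [0, 0, -0.035], 0.056],
    [[0, 0, 0], [0, 0, 0], 0.056],
    [[0, 0, -0.0007], [0, 0, 0], 0.056],
    [[0, 0, 0], [0, 0, 0], 0.056],
    [[0, 0, 0], [0, 0, 0], 0.056],
  ],
)

```text
time: 8.0
tcp_pos: [0.5233, -0.1458, 0.1043]
eef_rot: [[-0.637, -0.771, -0.001], [-0.771, 0.637, 0.001], [-0.0, 0.002, -1.0]]
contact_force: [-0.9, 4.9, -22.6]
grip_width: 0.0612
finger_force: 38.3
```

Call:
apply_moves(
  steps=[
    [[0, 0, 0.0007], [0, 0, 0], 0.056],
    [[0, 0, 0], [0, 0, -0.035], 0.056],
    [[0, 0, 0], [0, 0, -0.035], 0.056],
    [[0, 0, 0], [0, 0, -0.035], 0.056],
    [[0, 0, 0], [0, 0, 0], 0.056],
    [[0, 0, -0.0007], [0, 0, 0], 0.056],
    [[0, 0, 0], [0, 0, 0], 0.056],
    [[0, 0, 0], [0, 0, 0], 0.056],
  ],
)

```text
time: 8.67
tcp_pos: [0.5232, -0.1454, 0.1044]
eef_rot: [[-0.552, -0.834, -0.001], [-0.834, 0.552, 0.002], [-0.001, 0.002, -1.0]]
contact_force: [-0.4, 8.0, -19.7]
grip_width: 0.0612
finger_force: 38.4
```

```bash
python3 -c "
from h import *
print(observe()['wrist_torque'])"
```

```text
[1.51551708 0.24686816 0.01459038]
```

Call:
apply_moves(
  steps=[
    [[-0.0005, 0.0003, 0.0007], [0, 0, 0], 0.056],
    [[0, 0, 0], [0, 0, -0.035], 0.056],
    [[0, 0, 0], [0, 0, -0.035], 0.056],
    [[0, 0, 0], [0, 0, -0.035], 0.056],
    [[0, 0, 0], [0, 0, 0], 0.056],
    [[0, 0, -0.0007], [0, 0, 0], 0.056],
    [[0, 0, 0], [0, 0, 0], 0.056],
    [[0, 0, 0], [0, 0, 0], 0.056],
  ],
)

```text
time: 9.33
tcp_pos: [0.5232, -0.145, 0.1045]
eef_rot: [[-0.462, -0.887, -0.001], [-0.887, 0.462, 0.002], [-0.001, 0.002, -1.0]]
contact_force: [-2.3, 8.1, -18.4]
grip_width: 0.0615
finger_force: 38.7
```

Call:
apply_moves(
  steps=[
    [[-0.0005, 0.0003, 0.0007], [0, 0, 0], 0.056],
    [[0, 0, 0], [0, 0, -0.035], 0.056],
    [[0, 0, 0], [0, 0, -0.035], 0.056],
    [[0, 0, 0], [0, 0, -0.035], 0.056],
    [[0, 0, 0], [0, 0, 0], 0.056],
    [[0, 0, -0.0007], [0, 0, 0], 0.056],
    [[0, 0, 0], [0, 0, 0], 0.056],
    [[0, 0, 0], [0, 0, 0], 0.056],
  ],
)

```text
time: 10.0
tcp_pos: [0.5231, -0.1446, 0.1049]
eef_rot: [[-0.367, -0.93, -0.001], [-0.93, 0.367, 0.001], [-0.001, 0.001, -1.0]]
contact_force: [-3.9, 7.6, -12.8]
grip_width: 0.0612
finger_force: 39.3
```

```bash
python3 -c "
from h import *
print(observe()['wrist_torque'])"
```

```text
[ 1.23952186  0.87473646 -0.14520016]
```

Call:
apply_moves(
  steps=[
    [[0, 0, -0.0007], [0, 0, 0], 0.056],
    [[0, 0, 0], [0, 0, 0], 0.056],
    [[0, 0, 0], [0, 0, 0], 0.056],
  ],
)

```text
time: 10.25
tcp_pos: [0.523, -0.1446, 0.1053]
eef_rot: [[-0.367, -0.93, -0.002], [-0.93, 0.367, 0.001], [-0.0, 0.002, -1.0]]
contact_force: [-4.1, 6.7, -15.2]
grip_width: 0.0614
finger_force: 38.8
```

```bash
python3 -c "
from h import *
print(observe()['wrist_torque'])"
```

```text
[ 1.03650106  0.75921148 -0.05389707]
```

Call:
apply_moves(
  steps=[
    [[0, 0, -0.0007], [0, 0, 0], 0.056],
    [[0, 0, 0], [0, 0, 0], 0.056],
    [[0, 0, 0], [0, 0, 0], 0.056],
  ],
)

```text
time: 10.5
tcp_pos: [0.523, -0.1446, 0.1059]
eef_rot: [[-0.367, -0.93, -0.002], [-0.93, 0.367, 0.001], [-0.0, 0.002, -1.0]]
contact_force: [-3.1, 6.4, -18.3]
grip_width: 0.0616
finger_force: 38.3
```

Run:
```python
from h import *
print(observe()['wrist_torque'])
im,d=viewer.snapshot("side"); im=im[:,:,::-1].copy(); cv2.imwrite("pics/side_r.png",im)
a=cv2.imread("pics/side0.png").max(2).astype(float); b=im.max(2).astype(float)
def edge(g,c): # subpixel row where brightness crosses 90 below cap
    col=g[230:256,c]; i=np.argmax(col>90); return 230+i-1+(90-col[i-1])/(col[i]-col[i-1])
print([(c,round(edge(a,c),2),round(edge(b,c),2)) for c in range(329,347,2)])
print(proj("side",[[.524,-.147,.103],[.524,-.147,.106]]))
```

```text
[ 0.95159874  0.69019469 -0.01476262]
[(329, np.float64(240.97), np.float64(239.87)), (331, np.float64(242.43), np.float64(241.24)), (333, np.float64(242.61), np.float64(241.41)), (335, np.float64(243.21), np.float64(242.04)), (337, np.float64(243.34), np.float64(242.18)), (339, np.float64(243.29), np.float64(242.24)), (341, np.float64(243.17), np.float64(241.9)), (343, np.float64(242.59), np.float64(241.84)), (345, np.float64(241.71), np.float64(240.85))]
[[337.64494994 235.7620426 ]
 [337.65843703 234.89729354]]
```

The cap's lower edge has risen about 1.15 px (about 4 mm), beyond the 1.5 mm hold, so the pins are free. I lift gently while easing the side load.

Call:
apply_moves(
  steps=[
    [[-0.0005, 0.0005, 0], [0, 0, 0], 0.056],
    [[0, 0, -0.001], [0, 0, 0], 0.056],
    [[0, 0, -0.001], [0, 0, 0], 0.056],
    [[0, 0, 0], [0, 0, 0], 0.056],
    [[0, 0, 0], [0, 0, 0], 0.056],
  ],
)

```text
time: 10.97
tcp_pos: [0.5232, -0.1442, 0.1082]
eef_rot: [[-0.367, -0.93, -0.001], [-0.93, 0.367, 0.001], [-0.0, 0.001, -1.0]]
contact_force: [-1.2, 5.2, -18.7]
grip_width: 0.0612
finger_force: 37.0
```

Call:
apply_moves(
  steps=[
    [[-0.0004, 0.0002, -0.001], [0, 0, 0], 0.056],
    [[0, 0, -0.001], [0, 0, 0], 0.056],
    [[0, 0, -0.001], [0, 0, 0], 0.056],
    [[0, 0, 0], [0, 0, 0], 0.056],
    [[0, 0, 0], [0, 0, 0], 0.056],
  ],
)

```text
time: 11.38
tcp_pos: [0.5235, -0.143, 0.1126]
eef_rot: [[-0.366, -0.931, 0.001], [-0.931, 0.366, 0.002], [-0.002, -0.0, -1.0]]
contact_force: [-6.7, 14.0, 0.0]
grip_width: 0.0611
finger_force: 39.4
```

Run:
```python
from h import *
print(observe()['wrist_torque'])
im,d=viewer.snapshot("side"); im=im[:,:,::-1].copy(); cv2.imwrite("pics/side_r2.png",im)
a=cv2.imread("pics/side0.png").max(2).astype(float); b=im.max(2).astype(float)
def edge(g,c):
    col=g[230:256,c]; i=np.argmax(col>90); return 230+i-1+(90-col[i-1])/(col[i]-col[i-1])
print([round(edge(b,c)-edge(a,c),2) for c in range(329,347,2)])
cv2.imwrite("pics/c5.png",cv2.resize(im[185:265,300:380],(600,600),interpolation=cv2.INTER_CUBIC))
```

```text
[2.72739828 1.29377446 0.34689435]
[np.float64(-3.12), np.float64(-3.19), np.float64(-3.16), np.float64(-3.51), np.float64(-3.64), np.float64(-3.54), np.float64(-3.81), np.float64(-3.14), np.float64(-3.45)]
```

View pics/c5.png

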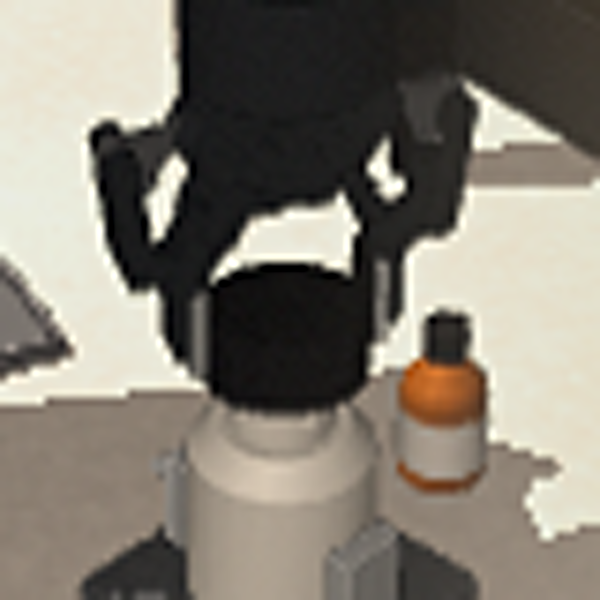

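The picture shows the cap well up off the shoulder, with its lower edge at crop (280,410) and the neck visible below it. The pins are clear, so I ease the side load and keep lifting.

Call:
apply_moves(
  steps=[
    [[-0.0009, 0.0009, 0], [0, 0, 0], 0.056],
    [[0, 0, -0.0015], [0, 0, 0], 0.056],
    [[0, 0, -0.0015], [0, 0, 0], 0.056],
    [[0, 0, 0], [0, 0, 0], 0.056],
    [[0, 0, 0], [0, 0, 0], 0.056],
  ],
)

```text
time: 11.85
tcp_pos: [0.5234, -0.1425, 0.1157]
eef_rot: [[-0.366, -0.931, 0.002], [-0.931, 0.366, 0.001], [-0.001, -0.001, -1.0]]
contact_force: [-5.9, 9.1, -0.7]
grip_width: 0.0611
finger_force: 39.5
```

Call:
apply_moves(
  steps=[
    [[-0.0009, 0.0009, -0.001], [0, 0, 0], 0.056],
    [[0, 0, -0.002], [0, 0, 0], 0.056],
    [[0, 0, -0.002], [0, 0, 0], 0.056],
    [[0, 0, -0.002], [0, 0, 0], 0.056],
    [[0, 0, 0], [0, 0, 0], 0.056],
    [[0, 0, 0], [0, 0, 0], 0.056],
  ],
)

```text
time: 12.35
tcp_pos: [0.5231, -0.1421, 0.1222]
eef_rot: [[-0.367, -0.93, 0.002], [-0.93, 0.367, -0.001], [-0.0, -0.002, -1.0]]
contact_force: [-0.3, 3.1, 1.9]
grip_width: 0.0612
finger_force: 39.8
```

Call:
apply_moves(
  steps=[
    [[0, 0, -0.002], [0, 0, 0], 0.056],
    [[0, 0, -0.002], [0, 0, 0], 0.056],
    [[0, 0, -0.002], [0, 0, 0], 0.056],
    [[0, 0, -0.002], [0, 0, 0], 0.056],
    [[0, 0, 0], [0, 0, 0], 0.056],
    [[0, 0, 0], [0, 0, 0], 0.056],
  ],
)

```text
time: 12.85
tcp_pos: [0.5227, -0.142, 0.1296]
eef_rot: [[-0.367, -0.93, 0.0], [-0.93, 0.367, -0.0], [0.0, -0.001, -1.0]]
contact_force: [-0.5, 0.9, -0.5]
grip_width: 0.0607
finger_force: 39.4
```

Call:
apply_moves(
  steps=[
    [[0, 0, -0.004], [0, 0, 0], 0.056],
    [[0, 0, -0.008], [0, 0, 0], 0.056],
    [[0, 0, -0.008], [0, 0, 0], 0.056],
    [[0, 0, -0.008], [0, 0, 0], 0.056],
    [[0, 0, -0.008], [0, 0, 0], 0.056],
    [[0, 0, -0.008], [0, 0, 0], 0.056],
    [[0, 0, -0.008], [0, 0, 0], 0.056],
    [[0, 0, -0.004], [0, 0, 0], 0.056],
  ],
)

```text
time: 13.52
tcp_pos: [0.5228, -0.1419, 0.1868]
eef_rot: [[-0.367, -0.93, 0.001], [-0.93, 0.367, -0.001], [0.0, -0.001, -1.0]]
contact_force: [0.5, -0.4, -0.9]
grip_width: 0.0612
finger_force: 39.4
```

Call:
apply_moves(
  steps=[
    [[-0.01, 0.0061, 0], [0, 0, 0], 0.056],
    [[-0.018, 0.011, 0], [0, 0, 0], 0.056],
    [[-0.018, 0.011, 0], [0, 0, 0], 0.056],
    [[-0.018, 0.011, 0], [0, 0, 0], 0.056],
    [[-0.018, 0.011, 0], [0, 0, 0], 0.056],
    [[-0.018, 0.011, 0], [0, 0, 0], 0.056],
    [[-0.018, 0.011, 0], [0, 0, 0], 0.056],
    [[-0.018, 0.011, 0], [0, 0, 0], 0.056],
  ],
)

```text
time: 14.18
tcp_pos: [0.4943, 0.0168, 0.1852]
eef_rot: [[-0.367, -0.93, -0.0], [-0.93, 0.367, 0.0], [0.0, 0.001, -1.0]]
contact_force: [-0.4, -0.1, 0.0]
grip_width: 0.061
finger_force: 39.4
```

Call:
apply_moves(
  steps=[
    [[-0.018, 0.011, 0], [0, 0, 0], 0.056],
    [[-0.018, 0.011, 0], [0, 0, 0], 0.056],
    [[-0.018, 0.011, 0], [0, 0, 0], 0.056],
    [[-0.018, 0.011, 0], [0, 0, 0], 0.056],
    [[-0.018, 0.011, 0], [0, 0, 0], 0.056],
    [[-0.01, 0.006, 0], [0, 0, 0], 0.056],
    [[0, 0, 0], [0, 0, 0], 0.056],
    [[0, 0, 0], [0, 0, 0], 0.056],
  ],
)

```text
time: 14.85
tcp_pos: [0.4747, 0.1309, 0.1852]
eef_rot: [[-0.366, -0.931, -0.0], [-0.931, 0.366, -0.0], [0.0, 0.0, -1.0]]
contact_force: [0.7, 0.8, -1.2]
grip_width: 0.061
finger_force: 39.4
```

Call:
apply_moves(
  steps=[
    [[0, 0, 0.012], [0, 0, 0], 0.056],
    [[0, 0, 0.022], [0, 0, 0], 0.056],
    [[0, 0, 0.025], [0, 0, 0], 0.056],
    [[0, 0, 0.025], [0, 0, 0], 0.056],
    [[0, 0, 0.025], [0, 0, 0], 0.056],
    [[0, 0, 0.022], [0, 0, 0], 0.056],
    [[0, 0, 0.015], [0, 0, 0], 0.056],
    [[0, 0, 0.01], [0, 0, 0], 0.056],
  ],
)

```text
time: 15.52
tcp_pos: [0.4744, 0.1295, 0.0277]
eef_rot: [[-0.368, -0.93, -0.002], [-0.93, 0.368, -0.0], [0.001, 0.002, -1.0]]
contact_force: [-0.0, 0.4, -0.8]
grip_width: 0.0613
finger_force: 39.5
```

Call:
apply_moves(
  steps=[
    [[0, 0, 0.006], [0, 0, 0], 0.056],
    [[0, 0, 0.004], [0, 0, 0], 0.056],
    [[0, 0, 0.004], [0, 0, 0], 0.056],
    [[0, 0, 0.002], [0, 0, 0], 0.056],
    [[0, 0, 0], [0, 0, 0], 0.056],
    [[0, 0, 0], [0, 0, 0], 0.056],
  ],
)

```text
time: 16.02
tcp_pos: [0.4753, 0.1306, 0.0137]
eef_rot: [[-0.367, -0.93, 0.001], [-0.93, 0.367, 0.0], [-0.0, -0.001, -1.0]]
contact_force: [-0.1, 0.4, -0.6]
grip_width: 0.0611
finger_force: 39.5
```

Call:
apply_moves(
  steps=[
    [[0, 0, 0.002], [0, 0, 0], 0.056],
    [[0, 0, 0.002], [0, 0, 0], 0.056],
    [[0, 0, 0.001], [0, 0, 0], 0.056],
    [[0, 0, 0], [0, 0, 0], 0.056],
    [[0, 0, 0], [0, 0, 0], 0.056],
  ],
)

```text
time: 16.43
tcp_pos: [0.475, 0.1306, 0.0084]
eef_rot: [[-0.367, -0.93, -0.0], [-0.93, 0.367, -0.0], [0.0, 0.0, -1.0]]
contact_force: [-0.6, 0.6, -0.3]
grip_width: 0.0611
finger_force: 39.5
```

Call:
apply_moves(
  steps=[
    [[0, 0, 0.001], [0, 0, 0], 0.056],
    [[0, 0, 0.001], [0, 0, 0], 0.056],
    [[0, 0, 0], [0, 0, 0], 0.056],
    [[0, 0, 0], [0, 0, 0], 0.056],
  ],
)

```text
time: 16.77
tcp_pos: [0.475, 0.1302, 0.007]
eef_rot: [[-0.367, -0.93, 0.0], [-0.93, 0.367, -0.001], [0.001, -0.001, -1.0]]
contact_force: [-4.1, -4.7, 15.1]
grip_width: 0.0612
finger_force: 41.5
```

Contact at 15 N up: the cap is on the tray floor. I ease back slightly and open slowly.

Call:
apply_moves(
  steps=[
    [[0, 0, -0.0005], [0, 0, 0], 0.061],
    [[0, 0, 0], [0, 0, 0], 0.062],
    [[0, 0, 0], [0, 0, 0], 0.063],
    [[0, 0, 0], [0, 0, 0], 0.065],
    [[0, 0, 0], [0, 0, 0], 0.07],
    [[0, 0, 0], [0, 0, 0], 0.08],
    [[0, 0, 0], [0, 0, 0], 0.084],
    [[0, 0, 0], [0, 0, 0], 0.084],
  ],
)

```text
time: 17.43
tcp_pos: [0.475, 0.1306, 0.0068]
eef_rot: [[-0.367, -0.93, -0.0], [-0.93, 0.367, 0.0], [0.0, 0.0, -1.0]]
contact_force: [0.1, -0.1, 0.3]
grip_width: 0.0841
finger_force: 0.0
```

Run:
```python
from h import *
im,d=viewer.snapshot("side"); print(observe()["finger_force"],observe()["grip_width"])
cv2.imwrite("pics/c6.png",cv2.resize(im[170:260,220:320,::-1],(667,600),interpolation=cv2.INTER_CUBIC))
```

```text
0.0 0.08398757588521127
```

View pics/c6.png

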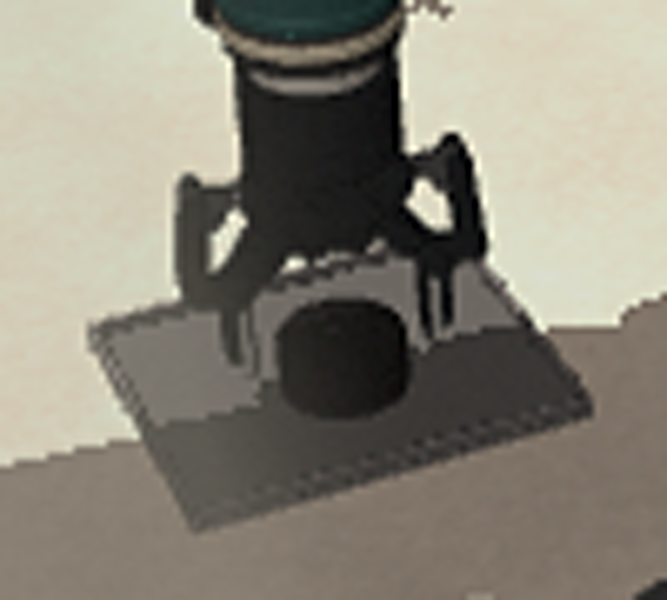

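The cap stands flat and free in the middle of the tray, at crop (342,360), with both fingers clear of it. I retract straight up and check.

Call:
apply_moves(
  steps=[
    [[0, 0, -0.01], [0, 0, 0], 0.084],
    [[0, 0, -0.015], [0, 0, 0], 0.084],
    [[0, 0, -0.025], [0, 0, 0], 0.084],
    [[0, 0, -0.03], [0, 0, 0], 0.084],
    [[0, 0, -0.03], [0, 0, 0], 0.084],
    [[0, 0, -0.03], [0, 0, 0], 0.084],
    [[0, 0, -0.02], [0, 0, 0], 0.084],
    [[0, 0, 0], [0, 0, 0], 0.084],
  ],
)

```text
time: 18.15
tcp_pos: [0.4767, 0.1308, 0.1706]
eef_rot: [[-0.367, -0.93, 0.006], [-0.93, 0.367, 0.001], [-0.003, -0.005, -1.0]]
contact_force: [0.6, -0.4, 0.5]
grip_width: 0.0841
finger_force: 0.0
```

Run:
```python
from h import *
im,d=viewer.snapshot("side"); im=im[:,:,::-1].copy()
g=im[205:245,255:290].max(2); m=(g<45).astype(np.uint8); k,lab,st,ce=cv2.connectedComponentsWithStats(m); l=1+st[1:,4].argmax()
print(st[l],onplane("side",[ce[l]+[255,205]],.0185)); ys,xs=np.nonzero(lab==l); D=d[ys+205,xs+255]
P=bydepth("side",np.c_[xs+255,ys+205],D); print(np.percentile(P,[2,50,98],axis=0).round(3)); 
T=P[P[:,2]>.028]; c=np.linalg.lstsq(np.c_[T[:,:2],np.ones(len(T))],T[:,2],rcond=None)[0]; print("top plane slope",c,len(T))
print(np.round(observe()["tcp_pos"],3),np.round(observe()["contact_force"],2))
```

```text
[  9  10  18  17 240] [[0.4788024 0.1200088 0.0185   ]]
[[0.446 0.09  0.005]
 [0.472 0.105 0.031]
 [0.5   0.148 0.036]]
top plane slope [-0.39138934 -0.5657459   0.28528211] 155
[0.476 0.131 0.169] [-0.44 -0.07 -0.76]
```

Run:
```python
from h import *
im,d=viewer.snapshot("side"); im=im[:,:,::-1].copy(); cv2.imwrite("pics/c7.png",cv2.resize(im[170:260,220:320],(667,600),interpolation=cv2.INTER_CUBIC))
ys,xs=np.mgrid[205:245,255:290].reshape(2,-1); k=(im[ys,xs].max(1)<45)&(d[ys,xs]>0); P=bydepth("side",np.c_[xs,ys][k],d[ys,xs][k])
T=P[(P[:,2]>.025)&(P[:,2]<.042)]; c=np.linalg.lstsq(np.c_[T[:,:2],np.ones(len(T))],T[:,2],rcond=None)[0]; print("slope",c,len(T),T.mean(0))
```

```text
slope [0.01962323 0.02188137 0.02021027] 164 [0.47500232 0.11642717 0.03207894]
```

View pics/c7.png

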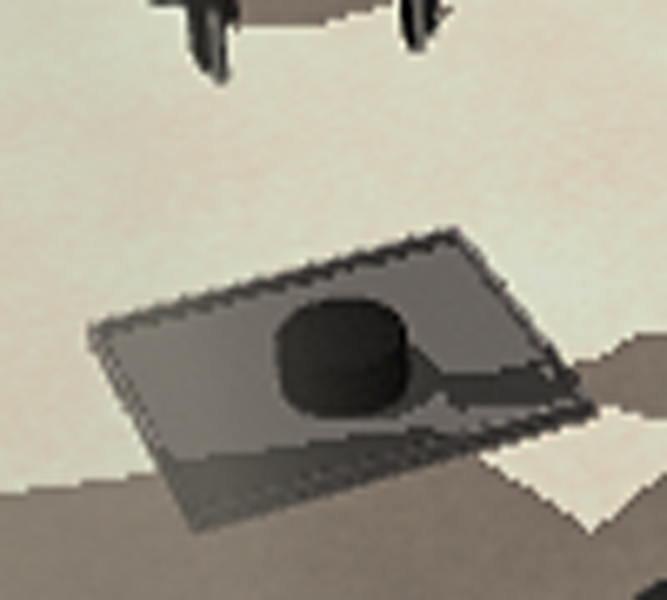

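The cap lies flat and upright near the tray's centre, at crop (342,358). Its top is at about 33 mm with a slope of about 0.03 or less, and the gripper is well clear. I hand in.

```bash
python3 -c "
from station import ctrl
print(ctrl.job_done())"
```

```text
the job is handed in; nothing more can be done
None
```

The cap was broken loose, turned about 79°, lifted off and set flat near the middle of the grey tray with the gripper clear, and the job is handed in; no verdict came back.

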